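# Close up the fume filter case and hold its panel down

## Robot

A 6-joint arm with a two-finger parallel gripper is mounted at the origin on the work surface. World frame = base frame: x ahead of the robot, y to its left, z up, the work surface at z = 0. Lengths are in m, angles in rad, forces in N, time in s.
With the tool pointing down it reaches from about 0.425 to 0.95 m from the base axis. Payload 14.7 kg.
Tool frame: the origin (TCP) lies at the very end of the fingers, on their centre line; the grasp point (between the pads) lies 19 mm behind it; z points along the fingers, y is the direction in which the jaws open and shut (so a half turn about z gives the same grasp; the last joint's range is limited). The gripper opens to 85 mm and grips with 20 to 120 N. Pads are 22 mm wide; open, the fingers measure 114 mm over their backs; the gripper's body (76 mm by 85 mm) begins 54 mm behind the grasp point. The pads swing forward as they close: fully open they stand 13 mm farther back than shut.
Start: joints at [1.3, 0.48, 1.596, -0, 1.065, -0.047], TCP at [0.144, 0.634, 0.231] pointing down, gripper open.
Joint ranges: [-2.75, 2.75], [-0.82, 2.05], [0.23, 2.67], [-1.56, 4.7], [0.09, 2.69], [-2.92, 2.92]. Speed limits (rad/s): [1.89, 1.89, 2.39, 3.01, 3.01, 3.01].

## Interface

Orientations are given as a unit quaternion [x, y, z, w].
In Python, from rig import * gives the robot as it stands.
- The arm moves only by the tool jog_arm, never from a script. Its argument "rows" is a list of rows, each a list of 7 numbers: the shift along the tool's x, y, z in cm, then the turn, a rotation vector about the tool's x, y, z in degrees, then the opening, from 0 (shut) to 1 (fully open). A call has 1 to 20 rows; each row is the pose to reach, as a shift and turn from the pose measured when the call began, along the tool's axes at that moment; what a row does not reach only later rows make up. A row lasts 1/12 s, in which the tool goes at most 41.7 mm and 7.16 degrees, less where a joint would pass 70% of its speed; a pose out of reach is approached as far as the arm can. A call with a gripper value outside its range is refused whole. The fingers move at their own pace and stop on an object; the grip force is fixed at half the most. Time passes only in rows, so rows that repeat a pose let the fingers close. It gives the time, the measured TCP pose, the force and the opening at its end, in the units of the state.
- read_state(): the state, without advancing time (a new reading comes with each control period).
- snapshot(name): name is "scene" or "top" or "wrist"; returns (picture, depth): 420x560x3 uint8, red, green, blue; 420x560 float32, m along the optical axis (not along the pixel's ray), 0 where there is no reading.
- camera_model(name): a dict with "K" (3x3 intrinsics, pixels), "dist" ([k1, k2, p1, p2, k3] as OpenCV has them; the pictures are not rectified), "world_from_camera" (4x4, takes a point from camera to world coordinates). Camera axes: x right, y up, looking along -z (the intrinsics and any distortion apply to the point x, -y, -z); pixel columns grow to the right and rows downward; lengths in m; the calibration is good to about 2 mm. A picture is of the moment at which its call begins: read the wrist's pose just before it. camera_model takes no time and is no camera call; for the wrist camera it gives the pose at the moment of the call.
- sign_off(): hands the job in, once; it reports no verdict.
The state is a dict: "time": time; "joint_pos": joint angles; "joint_vel": joint speeds; "effort": joint torques, N m; "eef_pos": TCP position; "eef_rot": TCP orientation; "ft_force": force on the tool from outside, world axes, zero at the start; "torque": the same for the moment, N m; "gripper_width": finger opening in m.
Only numpy, scipy, OpenCV 4.12 (cv2) and the standard library are available. Lean on these libraries where they do the work, as an engineer would, in place of code of your own. Each camera call takes 0.05 s, during which the arm holds its last target.

## Task

On the fume filter case, lift the loose round lid off the quarter-turn fastener by its knob and set it down the right way up on the firebrick, without dropping it. Turn the fastener clockwise, up to a quarter turn, until its slot lines up with the index ribs on the panel, then press the sprung panel fully home against the case and keep it there: finish while still holding it pressed down with the fingers. Leave the hammer, the tin and the angle iron where they are.

Things in the scene. Friction and masses are not known exactly. Their poses are not given: they have to be found in the camera images.
- case: Grey sheet-metal fume filter case, fixed to the bench, 260 (x) x 220 (y) x 90 mm high without its panel, with a black hose stub of diameter 64 mm standing out 40 mm from its +x side. Origin: centre of the underside; z up. Its x axis runs along the long side; the index ribs on the panel lie along this x axis.
- panel_top (a point): Aluminium cover panel 252 x 212 x 5 mm, level, axes parallel to the case's; moves only straight up and down on sprung pins. Top face 105 mm above the bench when up, 95 when home. This point: centre of its top face. The fastener sits 30 mm to +x of it in a ring (outer diameter 72, 6 mm high). Four index ribs (4 mm wide, 2 high) in line with it along x, two in and two outside the ring.
- panel (a joint): How far the panel is pressed down, m: 0 up (start), 0.010 fully home on the case (hard stop). About 5 N of push starts it moving, about 9 N keeps it home; let go and it springs up. With the fastener out of line, the key under the panel strikes the frame and the panel stops at about 0.003.
- press_spot (a point): Centre of the top of a flat black rubber pad, 44 (x) x 70 (y) mm, on the panel 75 mm to -x of its centre; a good place to press. 107 mm above the bench when the panel is up, 97 mm when home.
- fastener (a joint): Angle of the quarter-turn fastener, rad: 0 when its slot lies along the index ribs (the case's x axis); positive is anticlockwise seen from above. Starts at 0.75 to 1.45, so it is turned clockwise to 0. No stop or click at 0 (stops at -0.5 and 1.75); stiff (0.06 N m), it stays where left. The panel goes home only within about 0.15 rad of 0.
- fastener_top (a point): Centre of the top of the fastener's dark steel wing, on the turning axis, 32 mm above the panel's top face (137 above the bench with the panel up). The wing is an upright bar 38 mm long, 10 wide, from 6 to 32 mm above the panel, on a disc of diameter 36, with a 3 mm wide, 8 mm deep slot along its top. Site x axis: along wing and slot; z up. Under the lid at the start.
- lid: Loose round steel lid, an upside-down cup, outer diameter 84 mm, 44 high, wall 3, with a dark knob on top (stem of diameter 12, then a head of diameter 22 from 54 to 68 mm above the lid's lower rim). 0.14 to 0.28 kg. Origin: centre of its lower rim; z up towards the knob. At the start it stands on the panel round the fastener, over the locating ring (about 3 mm of play).
- firebrick: Pale firebrick slab lying flat, fixed, 230 (x) x 115 (y) x 32 mm high. Origin: centre of the underside; z up. To the left or right of the case.
- hammer: Hammer lying on the bench at the right-hand side (-y), 220 mm long; a bystander.
- tin: Upright closed grey tin with a white cap, diameter 66 mm, 90 mm high, on the left-hand side (+y); a bystander. Origin: centre of the underside.
- angle_iron: Offcut of steel angle, 35 x 35 x 120 mm, lying on the left-hand side (+y), nearer the robot than the tin; a bystander. Origin: centre of the underside.
Mind the look-alikes: they are no part of the job. Leave any turquoise or yellow look-alike of the lid alone.

How it is judged:
By the outcome, as a careful person would: the job done as asked, in the order asked, and still so for the second after the job is handed in, while the arm keeps its last pose, push and grip.
It also fails if it takes over 61 s, if anything falls off the work surface, if the arm or the gripper's body presses on something with over 40 N, if the wrist force passes 120 N, or if a joint passes its speed limit or range.

## Working session

There is one attempt and no reset: what is moved stays moved. The work goes in short steps, Python scripts to look and compute and a tool call to move; the robot and the scene stay as the last step left them, time stands still between calls to the robot, and variables do not carry over. Pictures are saved under pics/ and viewed, and the job is handed in when it is done.

Besides the shell and the picture viewer there is one more tool, called after "Request:" by a JSON object that holds its "name" and its "arguments", one argument or row to a line. jog_arm: Moves the arm, as the interface text tells. Its arguments: {"type":"object","properties":{"rows":{"type":"array"}},"required":["rows"]}

```bash
ls; mkdir -p pics; python3 - <<'E'
from rig import *
import cv2,numpy as np
s=read_state();print({k:np.round(v,3) for k,v in s.items()})
for n in ["scene","top"]:
    p,d=snapshot(n);cv2.imwrite(f"pics/{n}0.png",p[:,:,::-1]);np.save(f"{n}0.npy",d)
    c=camera_model(n);print(n,np.round(c["K"],1),c["dist"],np.round(c["world_from_camera"],3))
E
```

```text
pics
{'time': np.float64(0.0), 'joint_pos': array([ 1.3  ,  0.481,  1.597, -0.   ,  1.065, -0.047]), 'joint_vel': array([-0.001,  0.001,  0.001, -0.001, -0.001,  0.   ]), 'effort': array([-3.0000e-03, -9.5066e+01, -4.3016e+01, -0.0000e+00,  1.3000e-02,
        0.0000e+00]), 'eef_pos': array([0.144, 0.633, 0.231]), 'eef_rot': array([ 0.112,  0.994, -0.001, -0.   ]), 'ft_force': array([ 1.154,  0.232, -0.174]), 'torque': array([ 0.002, -0.015,  0.013]), 'gripper_width': np.float64(0.085)}
scene [[446.3   0.  283.2]
 [  0.  446.3 214.5]
 [  0.    0.    1. ]] [0.02344122 0.         0.         0.         0.        ] [[-0.729 -0.503  0.464  1.161]
 [ 0.684 -0.516  0.516  0.616]
 [-0.02   0.694  0.72   0.963]
 [ 0.     0.     0.     1.   ]]
top [[523.1   0.  278.6]
 [  0.  523.1 206.6]
 [  0.    0.    1. ]] [-0.13681119  0.          0.          0.          0.        ] [[ 0.005  0.979 -0.206  0.302]
 [-1.     0.006  0.004  0.011]
 [ 0.005  0.206  0.979  1.602]
 [ 0.     0.     0.     1.   ]]
```

View pics/scene0.png

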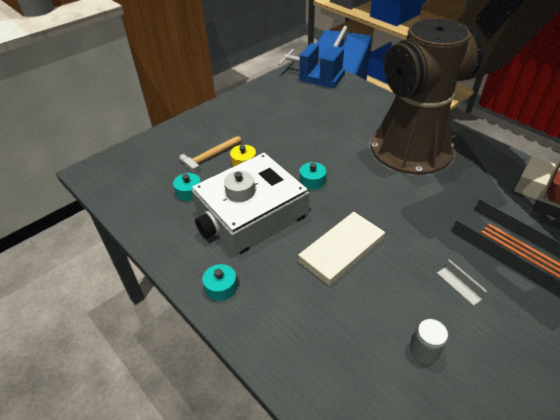

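View pics/top0.png

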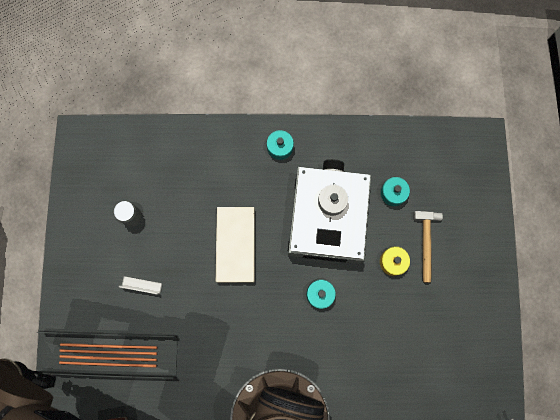

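The top view shows the white panel with the grey lid (its knob at about 333,198), the black pad (328,237) and the brick (235,245). The look-alikes are turquoise and yellow. Next I measure these.

```bash
cat > h.py <<'E'
from rig import *
import cv2,numpy as np
def ray(cam,px):
    px=np.asarray(px,float).reshape(-1,1,2)
    u=cv2.undistortPoints(px,np.array(cam["K"]),np.array(cam["dist"])).reshape(-1,2)
    T=np.array(cam["world_from_camera"])
    d=np.c_[u[:,0],-u[:,1],-np.ones(len(u))]@T[:3,:3].T
    return T[:3,3],d
def onplane(cam,px,z):
    o,d=ray(cam,px); return o+d*((z-o[2])/d[:,2])[:,None]
def cloud(cam,depth):
    h,w=depth.shape;v,u=np.mgrid[:h,:w]
    o,d=ray(cam,np.c_[u.ravel(),v.ravel()])
    P=o+d*depth.ravel()[:,None]
    return P.reshape(h,w,3)
E
python3 - <<'E'
from h import *
for n in ["top","scene"]:
    im=cv2.imread(f"pics/{n}0.png");d=np.load(f"{n}0.npy");c=camera_model(n)
    P=cloud(c,d)
    hsv=cv2.cvtColor(im,cv2.COLOR_BGR2HSV)
    def cont(m,near,z,lab):
        m=(m.astype(np.uint8))*255
        cs,_=cv2.findContours(m,cv2.RETR_EXTERNAL,cv2.CHAIN_APPROX_NONE)
        cs=[k for k in cs if cv2.contourArea(k)>15 and cv2.pointPolygonTest(k,near,True)>-6]
        if not cs: print(n,lab,"none");return
        k=max(cs,key=cv2.contourArea)
        W=onplane(c,k.reshape(-1,2),z)[:,:2]
        r=cv2.minAreaRect((W*1000).astype(np.float32)); print(n,lab,"rect",np.round(r[0],1),np.round(r[1],1),round(r[2],1),"box",np.round(cv2.boxPoints(r)).tolist())
    z=P[...,2]; 
    pts={"top":dict(b=(235,245),p=(310,245),pad=(328,237),k=(333,198)),"scene":dict(b=(342,248),p=(230,215),pad=(270,177),k=(238,176))}[n]
    for k,q in pts.items(): print(k,np.round(P[q[1],q[0]],3))
    cont((abs(z-.032)<.008)&(hsv[...,2]>140)&(hsv[...,1]<90),pts["b"],.032,"brick")
    cont((abs(z-.105)<.012)|((z>.1)&(z<.2)&(P[...,0]>.4)),pts["p"],.105,"panel")
    cont((hsv[...,2]<60)&(abs(z-.107)<.012),pts["pad"],.107,"pad")
    m=(z>.142)&(z<.155)&(P[...,0]>.4)&(P[...,0]<1)
    cont((z>.138)&(z<.2)&(P[...,0]>.4)&(P[...,0]<1)&(abs(P[...,1])<.3),pts["k"],.149,"lid")
    cont((hsv[...,2]<90)&(z>.155)&(z<.2)&(P[...,0]>.4),pts["k"],.173,"knob")
    y,x=pts["k"][1],pts["k"][0]
    crop=im[y-60:y+60,x-80:x+80];cv2.imwrite(f"pics/{n}crop.png",cv2.resize(crop,None,fx=5,fy=5,interpolation=cv2.INTER_CUBIC))
E
```

```text
b [0.513 0.136 0.033]
p [ 0.504 -0.086  0.112]
pad [ 0.528 -0.139  0.103]
k [ 0.628 -0.147  0.175]
top brick rect [517.5 138. ] [226.7 112.8] 0.8 box [[403.0, 193.0], [405.0, 80.0], [632.0, 83.0], [630.0, 196.0]]
top panel rect [ 600.3 -145.9] [217.9 257.6] 83.9 box [[461.0, -240.0], [717.0, -268.0], [740.0, -51.0], [484.0, -24.0]]
top pad rect [ 527.4 -139.1] [67.2 42.7] 84.2 box [[503.0, -170.0], [545.0, -175.0], [552.0, -108.0], [510.0, -103.0]]
top lid rect [ 632.6 -150.1] [80.3 85.1] 89.3 box [[590.0, -190.0], [675.0, -191.0], [676.0, -110.0], [591.0, -109.0]]
top knob none
b [0.532 0.15  0.031]
p [ 0.712 -0.097  0.106]
pad [ 0.534 -0.133  0.109]
k [ 0.638 -0.143  0.17 ]
scene brick rect [520.1 139.7] [231.1 114.9] 0.4 box [[404.0, 196.0], [405.0, 81.0], [636.0, 83.0], [635.0, 198.0]]
scene panel rect [ 604.4 -142.4] [216.2 252.1] 83.8 box [[467.0, -236.0], [718.0, -263.0], [741.0, -49.0], [491.0, -21.0]]
scene pad rect [ 530.2 -137.7] [63.  38.5] 83.0 box [[507.0, -167.0], [545.0, -171.0], [553.0, -109.0], [515.0, -104.0]]
scene lid rect [ 637.8 -143.3] [91.5 82.6] 49.4 box [[577.0, -151.0], [639.0, -205.0], [699.0, -135.0], [636.0, -82.0]]
scene knob rect [ 642.  -138.3] [28.2 16.1] 68.8 box [[629.0, -149.0], [644.0, -154.0], [655.0, -128.0], [640.0, -122.0]]
```

View pics/topcrop.png

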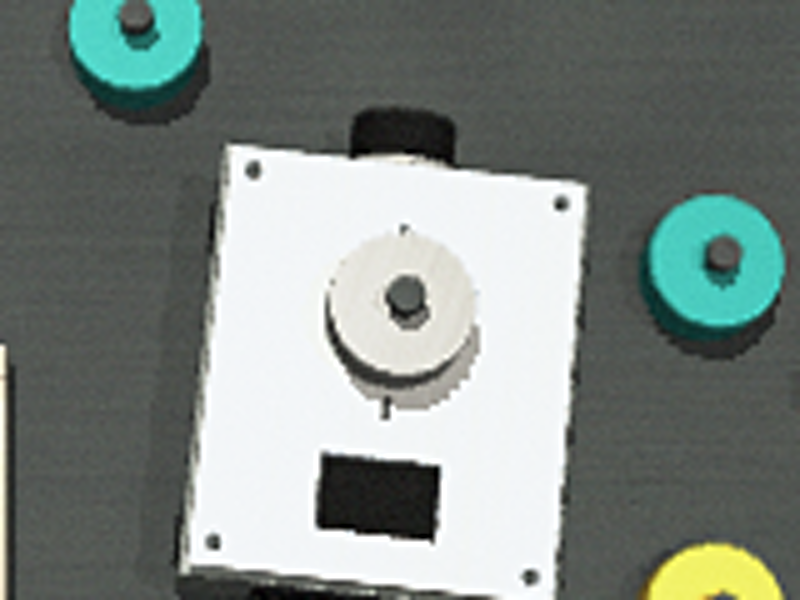

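```bash
cat >> h.py <<'E'
from scipy.spatial.transform import Rotation as Ro
def shift(target,yaw=None):
    "target world xyz, tool-x yaw in deg -> tool shift cm, rotvec deg (upright tool)"
    s=read_state();R=Ro.from_quat(s["eef_rot"])
    d=R.inv().apply(np.array(target)-s["eef_pos"])*100
    r=np.zeros(3)
    if yaw is not None:
        c,q=np.cos(np.radians(yaw)),np.sin(np.radians(yaw))
        G=Ro.from_matrix(np.array([[c,q,0],[q,-c,0],[0,0,-1]]))
        r=(R.inv()*G).as_rotvec(degrees=True)
    return np.round(d,2),np.round(r,2)
def st():
    s=read_state();R=Ro.from_quat(s["eef_rot"]).as_matrix()
    print("t",round(float(s["time"]),2),"p",np.round(s["eef_pos"],4),"yaw",round(float(np.degrees(np.arctan2(R[1,0],R[0,0]))),2),"zt",np.round(R[:,2],3),"F",np.round(s["ft_force"],1),"M",np.round(s["torque"],2),"w",round(float(s["gripper_width"]),4),"q",np.round(s["joint_pos"],2))
E
python3 - <<'E'
from h import *
st();print(shift([.45,.38,.25],120),shift([.633,-.147,.26],80))
E
```

```text
t 0.1 p [0.1442 0.6334 0.2307] yaw 167.18 zt [-0.    -0.001 -1.   ] F [-0.2 -0.2  1.2] M [-0.03 -0.   -0.04] w 0.0851 q [ 1.3   0.48  1.6  -0.    1.07 -0.05]
(array([-35.45, -17.92,  -1.91]), array([-6.000e-02,  2.000e-02,  4.718e+01])) (array([-64.99, -65.25,  -2.86]), array([-5.000e-02,  5.000e-02,  8.718e+01]))
```

Request:
{"name": "jog_arm", "arguments": {
  "rows": [
    [-17,-9,-1.9,0,0,23,1],
    [-35.4,-17.9,-1.9,0,0,47,1],
    [-35.4,-17.9,-1.9,0,0,47,1],
    [-35.4,-17.9,-1.9,0,0,47,1],
    [-35.4,-17.9,-1.9,0,0,47,1],
    [-35.4,-17.9,-1.9,0,0,47,1],
    [-35.4,-17.9,-1.9,0,0,47,1],
    [-35.4,-17.9,-1.9,0,0,47,1],
    [-35.4,-17.9,-1.9,0,0,47,1],
    [-65,-65.2,-2.9,0,0,87,1],
    [-65,-65.2,-2.9,0,0,87,1],
    [-65,-65.2,-2.9,0,0,87,1],
    [-65,-65.2,-2.9,0,0,87,1],
    [-65,-65.2,-2.9,0,0,87,1],
    [-65,-65.2,-2.9,0,0,87,1],
    [-65,-65.2,-2.9,0,0,87,1],
    [-65,-65.2,-2.9,0,0,87,1],
    [-65,-65.2,-2.9,0,0,87,1],
    [-65,-65.2,-2.9,0,0,87,1],
    [-65,-65.2,-2.9,0,0,87,1]
  ]
}}

```text
time: 1.77
eef_pos: [0.592, -0.0372, 0.2579]
eef_rot: [0.765, 0.644, -0.001, 0.0]
ft_force: [1.2, 0.7, 0.6]
gripper_width: 0.0853
```

```bash
python3 - <<'E'
from h import *
st();print(shift([.633,-.147,.26],80))
E
```

```text
t 1.77 p [ 0.592  -0.0372  0.2579] yaw 80.17 zt [-0.001 -0.001 -1.   ] F [1.2 0.7 0.6] M [ 0.04 -0.01 -0.01] w 0.0853 q [-0.11  0.38  1.7  -0.    1.07  0.06]
(array([-10.12,   5.92,  -0.2 ]), array([-0.03,  0.06,  0.17]))
```

Request:
{"name": "jog_arm", "arguments": {
  "rows": [
    [-10.1,5.9,-0.2,0,0,0,1],
    [-10.1,5.9,-0.2,0,0,0,1],
    [-10.1,5.9,-0.2,0,0,0,1],
    [-10.1,5.9,-0.2,0,0,0,1],
    [-10.1,5.9,-0.2,0,0,0,1],
    [-10.1,5.9,-0.2,0,0,0,1]
  ]
}}

```text
time: 2.27
eef_pos: [0.6323, -0.1465, 0.2595]
eef_rot: [0.765, 0.644, -0.001, -0.0]
ft_force: [-0.5, 0.7, -0.3]
gripper_width: 0.0851
```

```bash
python3 - <<'E'
from h import *
st();c=camera_model("wrist");p,d=snapshot("wrist")
cv2.imwrite("pics/w1.png",p[:,:,::-1]);np.save("w1.npy",d);np.save("w1T.npy",c["world_from_camera"])
print(np.round(c["world_from_camera"],3),np.round(c["K"],1),c["dist"])
E
```

```text
t 2.27 p [ 0.6323 -0.1465  0.2595] yaw 80.13 zt [-0.002 -0.    -1.   ] F [-0.5  0.7 -0.3] M [ 0.04 -0.02  0.  ] w 0.0851 q [-0.27  0.46  1.57 -0.    1.12 -0.1 ]
[[ 0.985  0.164  0.053  0.645]
 [-0.172  0.941  0.292 -0.072]
 [-0.002 -0.297  0.955  0.402]
 [ 0.     0.     0.     1.   ]] [[360.5   0.  282.4]
 [  0.  360.5 213.7]
 [  0.    0.    1. ]] [0.02056429 0.         0.         0.         0.        ]
```

View pics/w1.png

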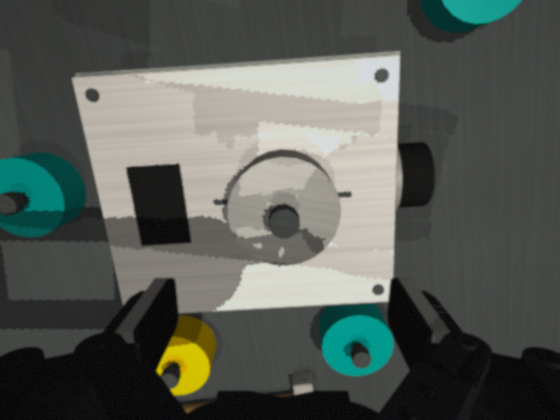

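The wrist view shows the lid at (283,207) with its knob head at about (285,221). The pad is at (160,204), and both outer ribs are visible at (221,202) and (345,194).

```bash
python3 - <<'E'
from h import *
c=camera_model("wrist");c["world_from_camera"]=np.load("w1T.npy")
im=cv2.imread("pics/w1.png");d=np.load("w1.npy");P=cloud(c,d)
m=((P[...,2]>.163)&(P[...,2]<.182)).astype(np.uint8);m[:, :230]=0;m[:,340:]=0;m[270:]=0
cs,_=cv2.findContours(m,0,1);k=max(cs,key=cv2.contourArea);(x,y),r=cv2.minEnclosingCircle(k);print(x,y,r,"knob",onplane(c,[[x,y]],.173),np.median(P[m>0],0))
W=onplane(c,k.reshape(-1,2),.173);print(W.min(0),W.max(0))
m=((P[...,2]>.141)&(P[...,2]<.155)).astype(np.uint8);m[:, :200]=0;m[:,360:]=0;m[290:]=0
cs,_=cv2.findContours(m,0,1);k=max(cs,key=cv2.contourArea);W=onplane(c,k.reshape(-1,2),.149);print("lid",cv2.minEnclosingCircle((W[:,:2]*1000).astype(np.float32)),np.median(P[m>0],0))
g=cv2.cvtColor(im,6);m=((g<50)).astype(np.uint8);m[:150]=0;m[260:]=0;m[:,:115]=0;m[:,200:]=0
cs,_=cv2.findContours(m,0,1);k=max(cs,key=cv2.contourArea);W=onplane(c,k.reshape(-1,2),.107);print("pad",cv2.minAreaRect((W[:,:2]*1000).astype(np.float32)))
print("screws/ribs",onplane(c,[[92,95],[381,75],[378,290],[221,202],[345,194]],.106))
s=g[190:250,250:320];cv2.imwrite("pics/k1.png",cv2.resize(im[190:250,245:325],None,fx=8,fy=8))
E
```

```text
283.5429382324219 221.2852783203125 16.907161712646484 knob [[ 0.63199464 -0.14745939  0.173     ]] [ 0.63198807 -0.14736373  0.17304019]
[ 0.6212416 -0.1591885  0.173    ] [ 0.64246143 -0.13576087  0.173     ]
lid ((631.7984008789062, -148.5963897705078), 42.252220153808594) [ 0.63280068 -0.14404477  0.14928212]
pad ((526.8265991210938, -137.6240997314453), (68.71074676513672, 43.376373291015625), 83.4144515991211)
screws/ribs [[ 0.49944485 -0.04222242  0.106     ]
 [ 0.72193308 -0.06595422  0.106     ]
 [ 0.70238852 -0.24990272  0.106     ]
 [ 0.57872242 -0.1433203   0.106     ]
 [ 0.68362253 -0.15444048  0.106     ]]
```

View pics/k1.png

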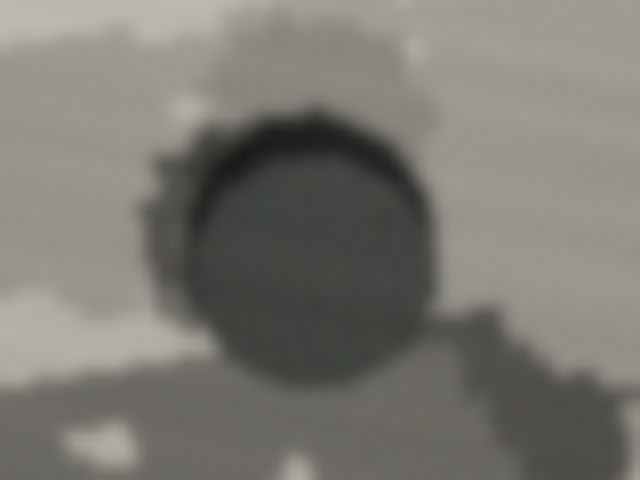

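Request:
{"name": "jog_arm", "arguments": {
  "rows": [
    [-0.1,0,4,0,0,0,1],
    [-0.1,0,7.5,0,0,0,1],
    [-0.1,0,9.5,0,0,0,1],
    [-0.1,0,10.7,0,0,0,1],
    [-0.1,0,10.7,0,0,0,0.6],
    [-0.1,0,10.7,0,0,0,0.2],
    [-0.1,0,10.7,0,0,0,0.05],
    [-0.1,0,10.7,0,0,0,0.05],
    [-0.1,0,10.7,0,0,0,0.05],
    [-0.1,0,10.7,0,0,0,0.05],
    [-0.1,0,10.7,0,0,0,0.05],
    [-0.1,0,10.7,0,0,0,0.05]
  ]
}}

```text
time: 3.32
eef_pos: [0.6327, -0.1472, 0.1534]
eef_rot: [0.765, 0.644, -0.0, 0.0]
ft_force: [2.7, -0.1, 4.5]
gripper_width: 0.0197
```

```bash
python3 - <<'E'
from h import *
st();c=camera_model("wrist");p,d=snapshot("wrist")
cv2.imwrite("pics/w2.png",p[:,:,::-1])
E
```

```text
t 3.32 p [ 0.6327 -0.1472  0.1534] yaw 80.18 zt [ 0.    -0.001 -1.   ] F [ 2.7 -0.1  4.5] M [ 0.09 -0.46  0.  ] w 0.0197 q [-0.27  0.56  1.67 -0.    0.91 -0.1 ]
```

View pics/w2.png

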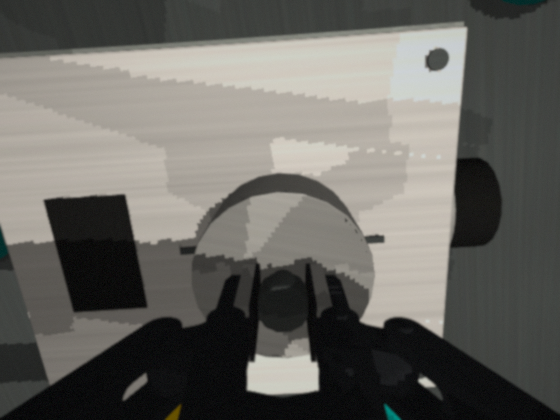

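The knob sits between the pads, with the opening at 19.7 mm. I lift straight up and check.

Request:
{"name": "jog_arm", "arguments": {
  "rows": [
    [0,0,-0.5,0,0,0,0.05],
    [0,0,-1.5,0,0,0,0.05],
    [0,0,-2.5,0,0,0,0.05],
    [0,0,-4,0,0,0,0.05],
    [0,0,-5.5,0,0,0,0.05],
    [0,0,-7.5,0,0,0,0.05],
    [0,0,-9,0,0,0,0.05],
    [0,0,-10,0,0,0,0.05],
    [0,0,-10,0,0,0,0.05]
  ]
}}

```text
time: 4.12
eef_pos: [0.6336, -0.1474, 0.2562]
eef_rot: [0.765, 0.644, 0.001, 0.002]
ft_force: [0.4, 0.1, -1.4]
gripper_width: 0.0193
```

```bash
python3 - <<'E'
from h import *
st();c=camera_model("scene");p,d=snapshot("scene")
cv2.imwrite("pics/s2.png",cv2.resize(p[100:310,120:400,::-1],None,fx=2.5,fy=2.5))
p,d=snapshot("wrist");cv2.imwrite("pics/w3.png",p[:,:,::-1])
print(shift([.519,.139,.16],None))
E
```

```text
t 4.12 p [ 0.6336 -0.1474  0.2562] yaw 80.18 zt [ 0.003 -0.002 -1.   ] F [ 0.4  0.1 -1.4] M [-0.04  0.01 -0.02] w 0.0193 q [-0.27  0.46  1.57 -0.    1.11 -0.1 ]
(array([ 26.26, -16.07,   9.31]), array([0., 0., 0.]))
```

View pics/s2.png

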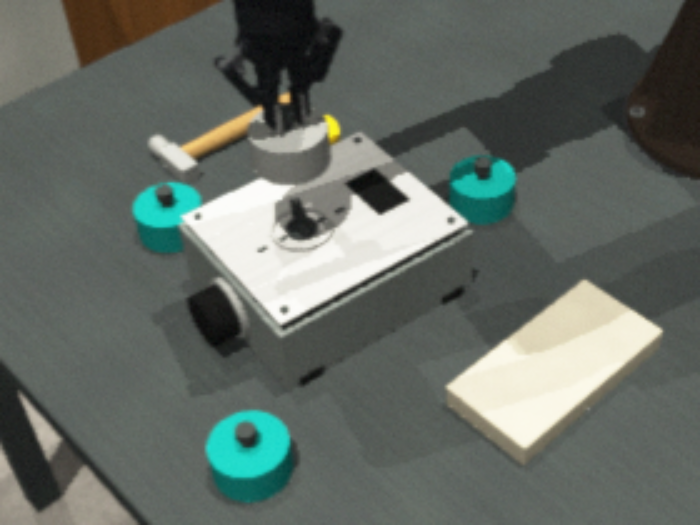

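View pics/w3.png

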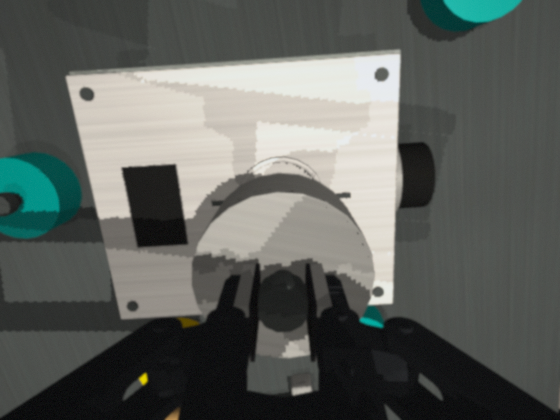

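The lid hangs level in the grip and the fastener is exposed. I carry it over to the brick.

Request:
{"name": "jog_arm", "arguments": {
  "rows": [
    [1,-0.6,0,0,0,0,0.05],
    [3,-1.8,0,0,0,0,0.05],
    [5.5,-3.4,0,0,0,0,0.05],
    [8,-4.9,0,0,0,0,0.05],
    [10.5,-6.4,0,0,0,0,0.05],
    [13,-8,0,0,0,0,0.05],
    [15.5,-9.5,0,0,0,0,0.05],
    [18,-11,0,0,0,0,0.05],
    [20.5,-12.5,0,0,0,0,0.05],
    [23,-14,0,0,0,0,0.05],
    [25,-15.3,0,0,0,0,0.05],
    [26.2,-16.1,1,0,0,0,0.05],
    [26.2,-16.1,3,0,0,0,0.05],
    [26.2,-16.1,6,0,0,0,0.05],
    [26.2,-16.1,9,0,0,0,0.05],
    [26.2,-16.1,12,0,0,0,0.05],
    [26.2,-16.1,14.5,0,0,0,0.05],
    [26.2,-16.1,15.8,0,0,0,0.05],
    [26.2,-16.1,16,0,0,0,0.05],
    [26.2,-16.1,16,0,0,0,0.05]
  ]
}}

```text
time: 5.88
eef_pos: [0.5172, 0.1385, 0.0919]
eef_rot: [0.765, 0.644, -0.002, -0.0]
ft_force: [-0.8, 0.1, -1.2]
gripper_width: 0.0196
```

```bash
python3 - <<'E'
from h import *
st();p,d=snapshot("scene")
cv2.imwrite("pics/s3.png",cv2.resize(p[120:330,200:480,::-1],None,fx=2.5,fy=2.5))
E
```

```text
t 5.88 p [0.5172 0.1385 0.0919] yaw 80.19 zt [-0.003 -0.001 -1.   ] F [-0.8  0.1 -1.2] M [-0.   -0.05  0.03] w 0.0196 q [ 0.21  0.51  1.98 -0.    0.65  0.38]
```

View pics/s3.png

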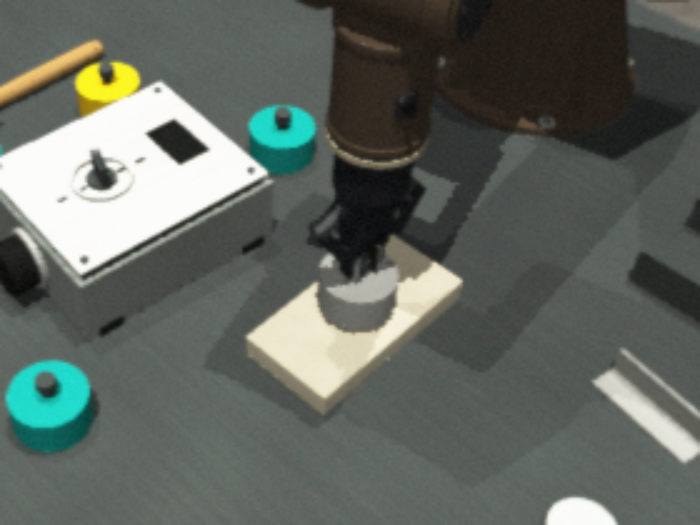

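The lid is centred over the brick. I lower it about 10 mm slowly, watching the force.

Request:
{"name": "jog_arm", "arguments": {
  "rows": [
    [0,0,0.4,0,0,0,0.05],
    [0,0,0.7,0,0,0,0.05],
    [0,0,0.9,0,0,0,0.05],
    [0,0,1.0,0,0,0,0.05],
    [0,0,1.05,0,0,0,0.05],
    [0,0,1.05,0,0,0,0.05]
  ]
}}

```text
time: 6.43
eef_pos: [0.5181, 0.1386, 0.0826]
eef_rot: [0.765, 0.644, -0.001, 0.0]
ft_force: [-1.0, 0.5, -1.7]
gripper_width: 0.0193
```

Request:
{"name": "jog_arm", "arguments": {
  "rows": [
    [0,0,0.1,0,0,0,0.05],
    [0,0,0.2,0,0,0,0.05],
    [0,0,0.25,0,0,0,0.05],
    [0,0,0.25,0,0,0,0.05]
  ]
}}

```text
time: 6.77
eef_pos: [0.5184, 0.1386, 0.0811]
eef_rot: [0.765, 0.644, -0.0, 0.0]
ft_force: [-6.7, -0.7, 22.5]
gripper_width: 0.0196
```

Contact reads 22 N, so the lid is on the brick. I ease the push off, open, and rise.

Request:
{"name": "jog_arm", "arguments": {
  "rows": [
    [0,0,-0.02,0,0,0,0.05],
    [0,0,-0.05,0,0,0,0.2],
    [0,0,-0.05,0,0,0,0.35],
    [0,0,-0.05,0,0,0,0.6],
    [0,0,-0.05,0,0,0,0.9],
    [0,0,-0.05,0,0,0,0.9],
    [0,0,-0.05,0,0,0,0.9],
    [0,0,-1,0,0,0,0.9],
    [0,0,-4,0,0,0,0.9],
    [0,0,-8,0,0,0,0.9],
    [0,0,-12,0,0,0,0.9],
    [0,0,-14,0,0,0,0.9],
    [0,0,-14,0,0,0,0.9]
  ]
}}

```text
time: 7.85
eef_pos: [0.5208, 0.1393, 0.2267]
eef_rot: [0.765, 0.644, 0.003, 0.002]
ft_force: [1.5, 1.1, -0.4]
gripper_width: 0.0765
```

```bash
python3 - <<'E'
from h import *
st();p,d=snapshot("scene")
cv2.imwrite("pics/s4.png",cv2.resize(p[120:330,200:480,::-1],None,fx=2.5,fy=2.5))
print(shift([.632,-.148,.24],60))
E
```

```text
t 7.85 p [0.5208 0.1393 0.2267] yaw 80.19 zt [ 0.008  0.001 -1.   ] F [ 1.5  1.1 -0.4] M [-0.03 -0.06  0.01] w 0.0765 q [ 0.21  0.33  1.86 -0.    0.94  0.38]
(array([-26.37,  15.96,  -1.52]), array([ 0.27, -0.12, 20.18]))
```

View pics/s4.png

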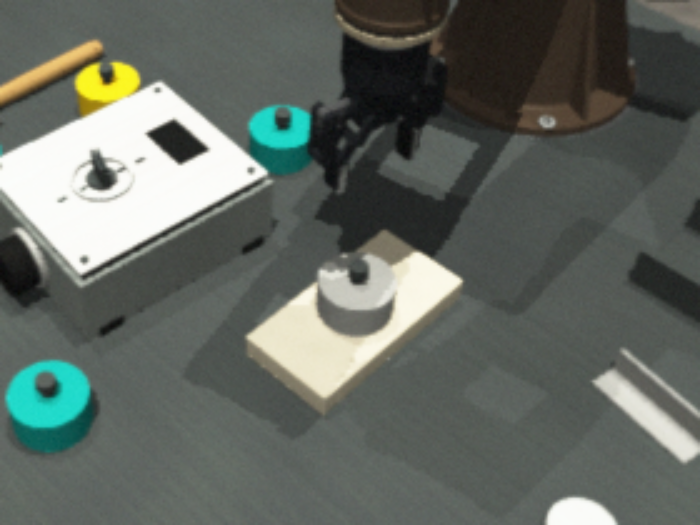

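The lid is upright and fully on the brick. I move back over the fastener to measure its angle.

Request:
{"name": "jog_arm", "arguments": {
  "rows": [
    [-4,2.4,-1.5,0,0,0,0.9],
    [-8,4.8,-1.5,0,0,5,0.9],
    [-12,7.2,-1.5,0,0,10,0.9],
    [-16,9.6,-1.5,0,0,15,0.9],
    [-20,12,-1.5,0,0,20,0.9],
    [-24,14.4,-1.5,0,0,20,0.9],
    [-26.4,16,-1.5,0,0,20,0.9],
    [-26.4,16,-1.5,0,0,20,0.9],
    [-26.4,16,-1.5,0,0,20,0.9],
    [-26.4,16,-1.5,0,0,20,0.9]
  ]
}}

```text
time: 8.73
eef_pos: [0.6317, -0.1494, 0.2386]
eef_rot: [0.866, 0.5, 0.002, 0.0]
ft_force: [0.2, 1.1, 0.6]
gripper_width: 0.077
```

```bash
python3 - <<'E'
from h import *
st();c=camera_model("wrist");p,d=snapshot("wrist")
cv2.imwrite("pics/w5.png",p[:,:,::-1]);np.save("w5.npy",d);np.save("w5T.npy",c["world_from_camera"])
p,d=snapshot("top");cv2.imwrite("pics/t5.png",cv2.resize(p[150:270,190:400,::-1],None,fx=3.8,fy=3.8,interpolation=2))
E
```

```text
t 8.73 p [ 0.6317 -0.1494  0.2386] yaw 60.06 zt [ 0.003  0.001 -1.   ] F [0.2 1.1 0.6] M [-0.02 -0.02 -0.05] w 0.077 q [-0.28  0.47  1.59  0.    1.07  0.24]
```

View pics/w5.png

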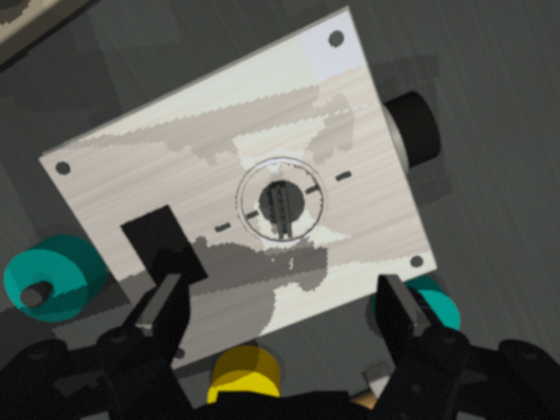

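The fastener is at (283,205). I zoom in to find its axis and angle.

```bash
python3 - <<'E'
from h import *
c=camera_model("wrist");c["world_from_camera"]=np.load("w5T.npy")
im=cv2.imread("pics/w5.png");d=np.load("w5.npy");P=cloud(c,d)
cr=im[150:260,210:360];cv2.imwrite("pics/f5.png",cv2.resize(cr,None,fx=5,fy=5,interpolation=2))
m=((P[...,2]>.130)&(P[...,2]<.145)).astype(np.uint8);m[:150]=0;m[260:]=0;m[:,:210]=0;m[:,360:]=0
cs,_=cv2.findContours(m,0,1);k=max(cs,key=cv2.contourArea);W=onplane(c,k.reshape(-1,2),.137)
print(cv2.boundingRect(k),cv2.minAreaRect((W[:,:2]*1000).astype(np.float32)))
print(np.median(P[m>0],0),m.sum())
# ribs
rb=onplane(c,[[221,228],[252,215],[312,189],[344,176]],.107);print(np.round(rb,4))
v=np.polyfit(rb[:,0],rb[:,1],1);print("rib yaw",np.degrees(np.arctan(v[0])),"rib midpoint",rb.mean(0))
E
```

```text
(271, 186, 13, 53) ((628.5819091796875, -146.96151733398438), (39.1593017578125, 5.17584753036499), 66.64674377441406)
[ 0.63138174 -0.14757839  0.13717658] 591
[[ 0.5777 -0.1431  0.107 ]
 [ 0.605  -0.1462  0.107 ]
 [ 0.6567 -0.1515  0.107 ]
 [ 0.683  -0.1548  0.107 ]]
rib yaw -6.231223405724702 rib midpoint [ 0.63059593 -0.14890969  0.107     ]
```

View pics/f5.png

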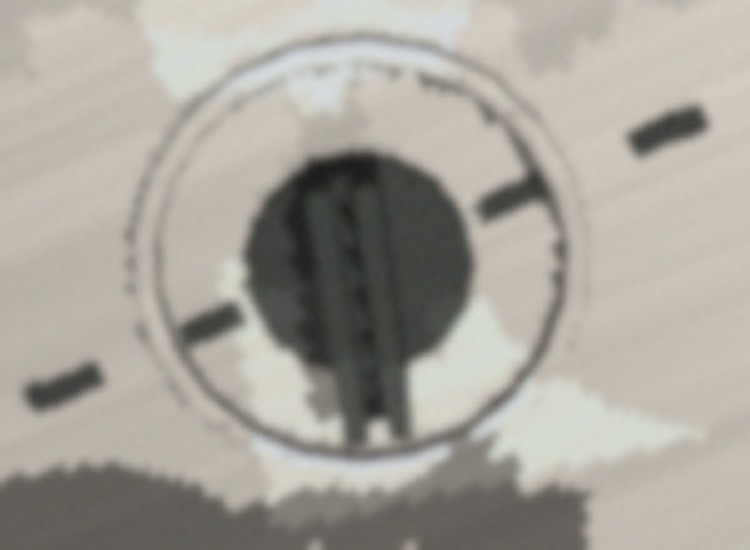

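View pics/t5.png

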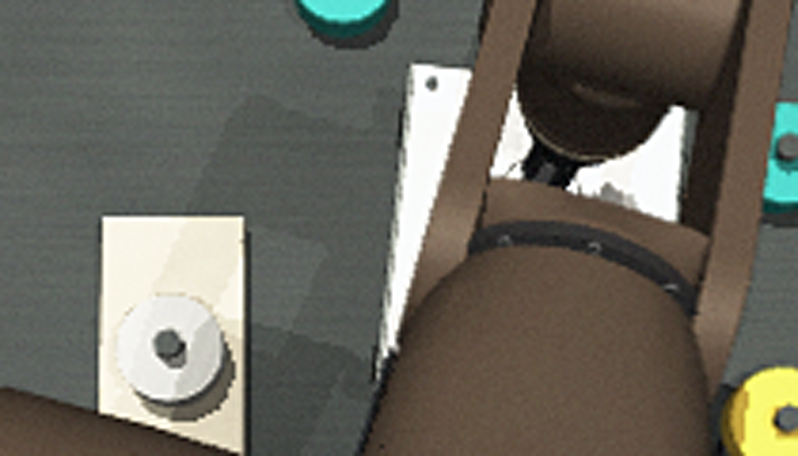

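```bash
python3 - <<'E'
from h import *
c=camera_model("wrist");c["world_from_camera"]=np.load("w5T.npy")
a=np.array([[310,185],[382,183],[347,442],[411,434]])/5+[210,150]
w=onplane(c,a,.137);print(w)
t=(w[0]+w[1])/2;b=(w[2]+w[3])/2;print("ctr",(t+b)/2,"len",np.linalg.norm(t-b),"wid",np.linalg.norm(w[0]-w[1]),np.linalg.norm(w[2]-w[3]))
for i,j in[(0,2),(1,3)]:print(np.degrees(np.arctan2(*(w[i]-w[j])[[1,0]])))
y=np.degrees(np.arctan2(*(t-b)[[1,0]]));print(y,"rel",y+6.1)
print(shift([*((t+b)/2)[:2],.18],y))
E
```

```text
[[ 0.63456495 -0.12898472  0.137     ]
 [ 0.64336452 -0.13373338  0.137     ]
 [ 0.61989389 -0.16454311  0.137     ]
 [ 0.62854393 -0.1681072   0.137     ]]
ctr [ 0.63159182 -0.1488421   0.137     ] len 0.037948220715601055 wid 0.009999104402505026 0.009355532970657764
67.57940134357749
66.67626659683074
67.13398210756763 rel 73.23398210756763
(array([-0.11,  0.05,  5.91]), array([ 0.16, -0.14, -6.94]))
```

The fastener axis is at (0.6316, -0.1488) and the wing yaw is 67.1°, 73° from the ribs. The measured size of 38 x 10 mm matches the one given. I descend with the jaws square to the wing and grip it.

Request:
{"name": "jog_arm", "arguments": {
  "rows": [
    [-0.1,0,2,0,0,-7,0.9],
    [-0.1,0,5,0,0,-7,0.9],
    [-0.1,0,8,0,0,-7,0.9],
    [-0.1,0,10.5,0,0,-7,0.9],
    [-0.1,0,12,0,0,-7,0.9],
    [-0.1,0,12.3,0,0,-7,0.9],
    [-0.1,0,12.3,0,0,-7,0.5],
    [-0.1,0,12.3,0,0,-7,0.2],
    [-0.1,0,12.3,0,0,-7,0],
    [-0.1,0,12.3,0,0,-7,0],
    [-0.1,0,12.3,0,0,-7,0],
    [-0.1,0,12.3,0,0,-7,0],
    [-0.1,0,12.3,0,0,-7,0],
    [-0.1,0,12.3,0,0,-7,0]
  ]
}}

```text
time: 10.0
eef_pos: [0.6319, -0.1485, 0.1167]
eef_rot: [0.833, 0.553, 0.002, 0.001]
ft_force: [-0.2, -0.1, 5.5]
gripper_width: 0.0088
```

```bash
python3 - <<'E'
from h import *
st();p,d=snapshot("wrist");cv2.imwrite("pics/w6.png",p[:,:,::-1])
E
```

```text
t 10.0 p [ 0.6319 -0.1485  0.1167] yaw 67.18 zt [ 0.005  0.001 -1.   ] F [-0.2 -0.1  5.5] M [ 0.16 -0.05  0.07] w 0.0088 q [-0.28  0.6   1.7   0.    0.83  0.12]
```

View pics/w6.png

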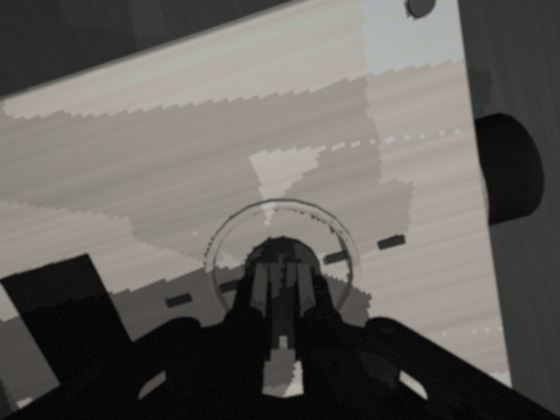

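The wing is gripped at 8.8 mm opening. I turn it clockwise 73°.

Request:
{"name": "jog_arm", "arguments": {
  "rows": [
    [0,0,0,0,0,5,0],
    [0,0,0,0,0,10,0],
    [0,0,0,0,0,15,0],
    [0,0,0,0,0,20,0],
    [0,0,0,0,0,25,0],
    [0,0,0,0,0,30,0],
    [0,0,0,0,0,35,0],
    [0,0,0,0,0,40,0],
    [0,0,0,0,0,45,0],
    [0,0,0,0,0,50,0],
    [0,0,0,0,0,55,0],
    [0,0,0,0,0,60,0],
    [0,0,0,0,0,65,0],
    [0,0,0,0,0,69,0],
    [0,0,0,0,0,72,0],
    [0,0,0,0,0,73.3,0],
    [0,0,0,0,0,73.3,0],
    [0,0,0,0,0,73.3,0]
  ]
}}

```text
time: 11.55
eef_pos: [0.6322, -0.149, 0.1172]
eef_rot: [0.999, -0.054, 0.003, -0.0]
ft_force: [-1.1, -2.7, 5.3]
gripper_width: 0.0088
```

```bash
python3 - <<'E'
from h import *
st();p,d=snapshot("wrist");cv2.imwrite("pics/w7.png",p[:,:,::-1])
E
```

```text
t 11.55 p [ 0.6322 -0.149   0.1172] yaw -6.14 zt [ 0.005  0.    -1.   ] F [-1.1 -2.7  5.3] M [-0.44  0.17 -0.11] w 0.0088 q [-0.28  0.6   1.7   0.    0.83  1.4 ]
```

View pics/w7.png

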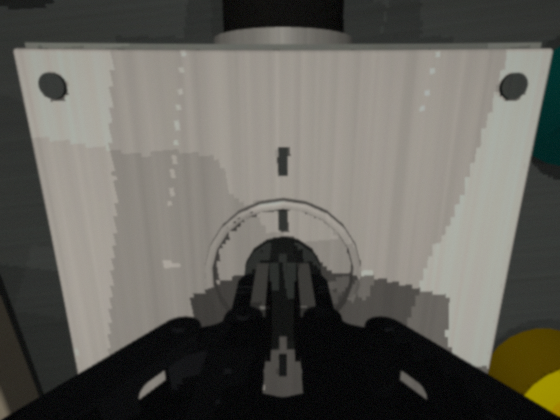

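The slot now looks in line with the ribs. I release, rise and check.

Request:
{"name": "jog_arm", "arguments": {
  "rows": [
    [0,0,0,0,0,0,0.3],
    [0,0,0,0,0,0,0.6],
    [0,0,0,0,0,0,0.6],
    [0,0,0,0,0,0,0.6],
    [0,0,0,0,0,0,0.6],
    [0,0,-3,0,0,0,0.6],
    [0,0,-6,0,0,0,0.6],
    [0,0,-9,0,0,0,0.6],
    [0,0,-11,0,0,0,0.6],
    [0,0,-11,0,0,0,0.6],
    [0,0,-11,0,0,0,0.6]
  ]
}}

```text
time: 12.52
eef_pos: [0.6322, -0.1491, 0.2284]
eef_rot: [0.999, -0.053, 0.004, 0.0]
ft_force: [0.3, 0.3, -1.3]
gripper_width: 0.0514
```

```bash
python3 - <<'E'
from h import *
st();c=camera_model("wrist");p,d=snapshot("wrist");im=p[:,:,::-1];np.save("w8T.npy",c["world_from_camera"])
cv2.imwrite("pics/w8.png",im);cv2.imwrite("pics/f8.png",cv2.resize(im[140:270,210:360],None,fx=4.5,fy=4.5,interpolation=2))
print(shift([.5275,-.137,.18],None))
E
```

```text
t 12.52 p [ 0.6322 -0.1491  0.2284] yaw -6.12 zt [ 0.008 -0.    -1.   ] F [ 0.3  0.3 -1.3] M [-0.01 -0.01  0.01] w 0.0514 q [-0.28  0.48  1.61  0.    1.05  1.4 ]
(array([-10.49,  -0.07,   4.65]), array([0., 0., 0.]))
```

View pics/f8.png

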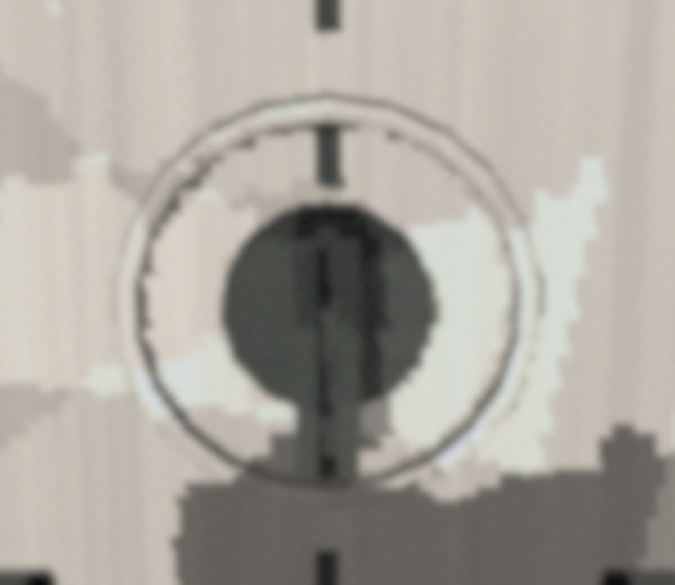

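View pics/w8.png

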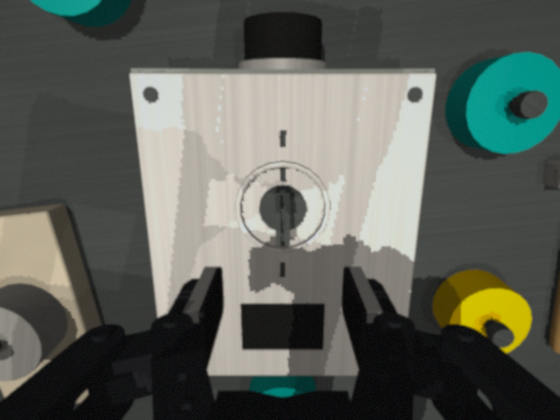

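The slot is in line with the ribs to within about a degree. With the fingers shut, I move over the pad.

Request:
{"name": "jog_arm", "arguments": {
  "rows": [
    [-3,0,1,0,0,0,0],
    [-6,-0.1,2,0,0,0,0],
    [-9,-0.1,3,0,0,0,0],
    [-10.5,-0.1,5,0,0,0,0],
    [-10.5,-0.1,8,0,0,0,0],
    [-10.5,-0.1,10,0,0,0,0],
    [-10.5,-0.1,11,0,0,0,0],
    [-10.5,-0.1,11,0,0,0,0],
    [-10.5,-0.1,11,0,0,0,0]
  ]
}}

```text
time: 13.32
eef_pos: [0.5275, -0.1366, 0.116]
eef_rot: [0.999, -0.053, 0.002, -0.0]
ft_force: [0.9, -0.3, 0.7]
gripper_width: 0.0001
```

```bash
python3 - <<'E'
from h import *
st();print(shift([.5275,-.137,.097],-6.1))
p,d=snapshot("wrist");cv2.imwrite("pics/w9.png",p[:,:,::-1])
E
```

```text
t 13.32 p [ 0.5275 -0.1366  0.116 ] yaw -6.12 zt [ 0.004  0.001 -1.   ] F [ 0.9 -0.3  0.7] M [-0.02  0.02 -0.02] w 0.0001 q [-0.31  0.48  1.95  0.    0.71  1.37]
(array([0.  , 0.04, 1.9 ]), array([-0.06, -0.21, -0.02]))
```

View pics/w9.png

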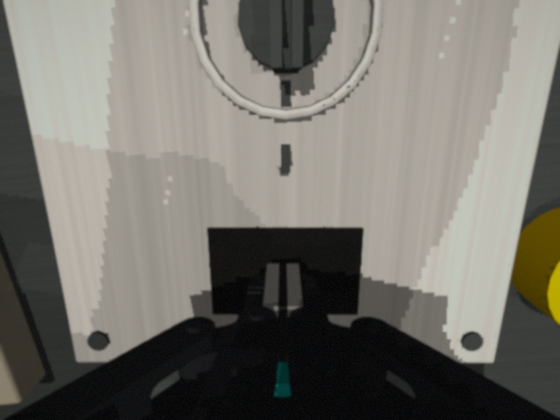

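The shut fingers are over the pad at about (285,285). I press down slowly.

Request:
{"name": "jog_arm", "arguments": {
  "rows": [
    [0,0,0.4,0,0,0,0],
    [0,0,0.8,0,0,0,0],
    [0,0,1.1,0,0,0,0],
    [0,0,1.4,0,0,0,0],
    [0,0,1.6,0,0,0,0],
    [0,0,1.7,0,0,0,0],
    [0,0,1.75,0,0,0,0],
    [0,0,1.75,0,0,0,0]
  ]
}}

```text
time: 14.03
eef_pos: [0.5287, -0.1369, 0.0996]
eef_rot: [0.999, -0.053, 0.003, -0.0]
ft_force: [-0.2, -0.3, 8.2]
gripper_width: -0.0002
```

Request:
{"name": "jog_arm", "arguments": {
  "rows": [
    [0,0,0.1,0,0,0,0],
    [0,0,0.2,0,0,0,0],
    [0,0,0.3,0,0,0,0],
    [0,0,0.35,0,0,0,0],
    [0,0,0.35,0,0,0,0],
    [0,0,0.35,0,0,0,0]
  ]
}}

```text
time: 14.53
eef_pos: [0.5287, -0.1369, 0.097]
eef_rot: [0.999, -0.053, 0.003, -0.0]
ft_force: [-5.1, 0.6, 17.2]
gripper_width: 0.0001
```

Request:
{"name": "jog_arm", "arguments": {
  "rows": [
    [0,0,0.1,0,0,0,0],
    [0,0,0.15,0,0,0,0],
    [0,0,0.15,0,0,0,0],
    [0,0,0.15,0,0,0,0]
  ]
}}

```text
time: 14.87
eef_pos: [0.5288, -0.137, 0.0969]
eef_rot: [0.999, -0.053, 0.004, 0.0]
ft_force: [-8.3, 2.1, 31.6]
gripper_width: 0.0002
```

```bash
python3 - <<'E'
from h import *
st()
c=camera_model("scene");p,d=snapshot("scene");cv2.imwrite("pics/s10.png",cv2.resize(p[120:330,170:450,::-1],None,fx=2.5,fy=2.5))
P=cloud(c,d);z=P[195:235,222:250,2];print("panel z scene",np.median(z));z0=cloud(c,np.load("scene0.npy"))[195:235,222:250,2];print("before",np.median(z0))
c=camera_model("wrist");p,d=snapshot("wrist");cv2.imwrite("pics/w10.png",p[:,:,::-1]);P=cloud(c,d);print("panel z wrist",np.median(P[160:200,140:240,2]))
st()
E
```

```text
t 14.87 p [ 0.5288 -0.137   0.0969] yaw -6.11 zt [ 0.008 -0.001 -1.   ] F [-8.3  2.1 31.6] M [ 0.38  1.56 -0.01] w 0.0002 q [-0.31  0.51  1.96  0.    0.66  1.37]
panel z scene 0.09408667510391294
before 0.10422026294079234
panel z wrist 0.09532940592046876
t 14.97 p [ 0.5288 -0.137   0.0968] yaw -6.11 zt [ 0.008 -0.001 -1.   ] F [-8.6  2.2 31. ] M [ 0.36  1.49 -0.02] w 0.0 q [-0.31  0.51  1.96  0.    0.66  1.37]
```

View pics/s10.png

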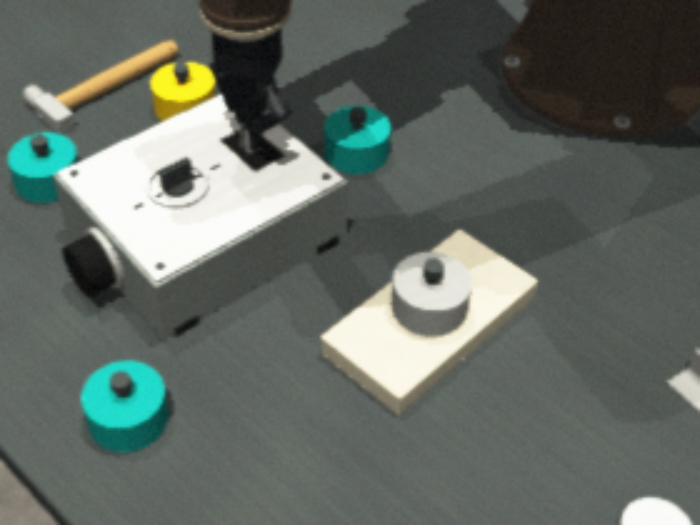

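View pics/w10.png

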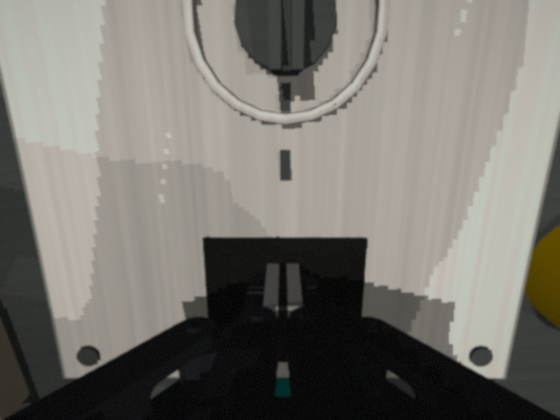

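The panel is fully home: its measured height dropped 10.1 mm, and the fingers hold it with 31 N. The lid stands on the brick and the slot is in line. I hand the job in.

```bash
python3 -c "
from h import *
print(sign_off());st()"
```

```text
the job is handed in; nothing more can be done
None
the job is handed in; nothing more can be done
```

The job is done and was handed in at about 15 s of the 61 s allowed, with the fingers still pressing the panel down. `sign_off()` gives no verdict, so what follows rests on my own checks.

- **Lid:** I lifted it by the knob and set it down upright near the middle of the firebrick. It touched down with about 22 N, and the last scene picture shows it standing there.
- **Fastener:** I gripped the wing and turned it about 73° clockwise. The wrist picture taken after release shows the slot in line with the ribs to within about 1°, well inside the 0.15 rad tolerance.
- **Panel:** I pressed the rubber pad with the fingers shut. The panel's height in the scene camera dropped 10.1 mm. The fingertips read 96.8 mm against 97 mm expected, and the wrist camera put the panel at 95.3 mm against 95 mm. The push held at about 31 N, where about 9 N is needed.
- **Bystanders:** I never touched the hammer, the tin, the angle iron or the coloured lids, and those in the last scene picture look unmoved. The tin and angle iron show only at the edge of that picture, and I did not measure any of them again.

No check failed or disagreed beyond 1 to 2 mm of camera error. I could not read the state after the hand-in, so the final second of holding is not confirmed.

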